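Switch the locking vacuum selector to the green line

ROBOT

A 6-joint arm with a two-finger parallel gripper is mounted at the origin on a cart in front of the work surface, level with it; the furniture and walls round the work are solid. World frame = base frame: x ahead of the robot, y to its left, z up, the work surface at z = 0. Lengths are in m, angles in degrees, forces in N, time in s.
With the tool pointing down it reaches from about 0.4 to 0.825 m from the base axis. Payload 7 kg.
Tool frame: the origin (TCP) lies midway between the tips of the shut fingers; the grasp point (between the pads) lies 19 mm behind it; z points along the fingers, y is the line along which they close (so a half turn about z gives the same grasp; the last joint's range is limited). The gripper opens to 88 mm and grips with 3 to 60 N. Pads are 19 mm wide; open, the fingers measure 130 mm over their backs; the gripper's body (78 mm by 193 mm) begins 47 mm behind the grasp point.
Start: joints at [-57.92, 20.546, 0.682, 0, -70.136, -16.507], TCP at [0.181, -0.65, 0.227] pointing down, gripper open.
Joint ranges: [-176.03, 176.03], [-82.01, 121.73], [-58.28, 71.71], [-173.87, 95.51], [-174.79, -0.11], [-173.66, 173.66]. Speed limits (degrees/s): [136.94, 136.94, 172.46, 180, 180, 180].

INTERFACE

Orientations are given as [roll, pitch, yaw] about the fixed x, y, z axes, in that order (R = Rz(yaw) Ry(pitch) Rx(roll)).
In Python, from plant import r gives the robot as it stands.
- The arm moves only by the tool drive_tool, never from a script. Its argument "commands" is a list of rows, each an object of numbers: "hand": the closure, from 0 (fully open) to 1 (shut); "tx", "ty", "tz": the shift along the world's x, y, z scaled (see below); "turn": the turn about the world's z scaled (see below). A call has 1 to 10 rows; each row is the pose to reach, as a shift and turn from the pose commanded when the call began; what a row does not reach only later rows make up. The controller multiplies each number of a shift by 0.6 m and each number of a turn by 90 degrees. A row lasts 1/10 s, in which the tool goes at most 50 mm and 8.59 degrees, less where a joint would pass 70% of its speed; a pose out of reach is approached as far as the arm can. A call with a number of a shift or a turn outside -1 to 1 is refused whole. A call with a gripper value outside its range is refused whole. The fingers move at their own pace and stop on an object; "grip_force" is the grip in N (left out, the last holds). Time passes only in rows, so rows that repeat a pose let the fingers close. It gives the time, the measured TCP pose, the force, the opening and the grip force at its end, in the units of the state.
- r.get_state(): the state, without advancing time (a new reading comes with each control period).
- r.capture(name): name is "scene" or "top"; returns a dict with "frame" (384x512x3 uint8, red, green, blue), "fx", "fy", "cx", "cy" (pixels), "world_from_camera" (4x4, takes a point from camera to world coordinates). Camera axes: x right, y down, z forward; pixel columns grow to the right and rows downward; lengths in m; the calibration is good to about 2 mm. A picture is of the moment at which its call begins. There is no depth.
- r.close_job(): hands the job in; it is judged then, once.
Trained networks look in the newest picture that a camera, given by its name, has taken for a name from the list of things; names that differ only in an ending like _2 or _b are one class to them, and where a whole thing is asked for, a point or a joint stands for the part that bears it (a point fixed in the world has none). Each returns a list of dicts, best first, with "score" (0 to 1); they miss things now and then, are a little off and sometimes report something else, mostly with a low value. They report only what shows in the picture. A call takes as long as a camera call.
- r.trace(label, camera): "pixels" (384x512 bool, what is visible of it) and "extent" ([left, top, right, bottom] in pixels, round what is visible of it).
The state is a dict: "time_s": time; "joints": joint angles; "qd": joint speeds; "joint_torque": joint torques, N m; "tcp_pos": TCP position; "eef_rot": TCP orientation; "contact_force": force on the tool from outside, world axes, zero at the start; "moment": the same for the moment, N m; "gripper_width": finger opening in m; "gripper_force": force on a finger pad.
Only numpy, scipy, OpenCV 4.12 (cv2) and the standard library are available. Lean on these libraries where they do the work, as an engineer would, in place of code of your own. Each camera call takes 0.05 s, during which the arm holds its last target. There are 200 camera calls.

TASK

The bench vacuum selector is locked in its closed position, with the knob's white pointer at the white disc. Pull the knob up to unlock it, turn the pointer to the green disc, feel for the notch near it (it is a little to one side of the disc or the other, up to 15 degrees) and push the knob fully home so that it locks; then let go. Never press the knob down or twist it against its lock with more than about 30 N, and leave the other things on the bench where they are.

Things in the scene. Friction and masses are not known exactly. Their poses are not given: they have to be found in the camera images.
- valve: vacuum selector fixed to the bench: grey box 120 (x) x 130 (y) x 55 mm with a 3 mm aluminium dial plate, 114 mm across, on top (dial surface 58 mm above the bench). Origin: centre of its underside; z up, its x axis (towards the robot, more or less) runs from the knob's axis to the white 'closed' disc. The knob's vertical axis passes through this origin.
- knob_grip (a point): centre of the knob's black fluted round head on its axis: head 40 mm in diameter, 44 mm tall, this point 22 mm below its top, 34 mm above the dial when the knob is home. Below the head is a skirt 56 mm in diameter and 6 mm thick whose top lies 26 mm below this point. The x axis points along the white pointer, z up. Turns and lifts with the knob.
- pointer (a point): point 48 mm out from the knob's axis, straight ahead of the white pointer, level with the underside of the knob's skirt; turns and lifts with the knob. At the start it is over the white disc, give or take 3 degrees.
- knob_lift (a joint): how far the knob is pulled up, m: 0 fully home, 0.012 fully out. Sliding takes about 3 N either way and it stays where it is left (no spring). The lock pin under it clears the notches when the lift is more than 0.008 m. If the pin is over solid metal when the knob is pushed, it stops at a lift of about 0.007 to 0.008 m; over a notch it goes down to 0. A red stem shows when it is out.
- knob_turn (a joint): turn of the knob, rad: 0 with the pointer at the middle of the white disc, positive anticlockwise seen from above, stops at -1.5 and 1.5. Turns with about 0.04 N m when lifted; locked by the pin when home (at the white disc the lock has about 0.1 rad of slack either way).
- green_disc: green disc, 16 mm across and 1.5 mm thick, stuck on the dial 48 mm from the knob's axis, about 1.05 rad to one side or the other of the white disc; origin at the centre of its underside. The lock notch belonging to it lies 0.08 to 0.26 rad from the disc, clockwise or anticlockwise: discs are stuck on by eye, the notch must be found by feel. The notch lets the pin in over about +-0.04 rad.
- yellow_disc: the same for the other vacuum line, in yellow, about 1.05 rad to the opposite side of the white disc; not wanted.
- lock_pin: steel lock pin, 6 mm across with a flat tip, hidden inside the box, carried under the knob 48 mm from its axis in the direction of the pointer; origin at its lower tip. A second pin beside it, 26 mm from the axis, locks the closed position in the same way.
- beaker_mid (a point): loose glass-clear beaker 67 mm across and 106 mm tall standing on the bench, point half-way up its axis; a bystander.
- parafilm_roll: loose pale tape roll 72 mm across, 24 mm high, lying on the bench, origin under its centre; a bystander.
- marker_1: loose black-and-white marker pen 130 mm long, lying on the bench, origin under its middle; a bystander.

How it is judged:
By the outcome, as a careful person would: the job done as asked, in the order asked, and still so for the second after the job is handed in, with the robot touching nothing.
It also fails if it takes over 48 s, if anything falls off the work surface, if the arm or the gripper's body presses on something with over 40 N, if the wrist force passes 120 N, or if a joint passes its speed limit or range.

## Working session

There is one attempt and no reset: what is moved stays moved. The work goes in short steps, Python scripts to look and compute and a tool call to move; the robot and the scene stay as the last step left them, time stands still between calls to the robot, and variables do not carry over. Pictures are saved under pics/ and viewed, at most 10 in all, crops included, and the job is handed in when it is done.

Besides the shell and the picture viewer there is one more tool, called after "Request:" by a JSON object that holds its "name" and its "arguments". drive_tool: Moves the arm, as the interface text tells. Its arguments: {"type":"object","properties":{"commands":{"type":"array"},"grip_force":{"type":"number"}},"required":["commands"]}

```bash
mkdir -p pics; ls; cat > h.py <<'E'
import numpy as np, cv2
from plant import r
def cap(n,f=None):
    c=r.capture(n)
    if f: cv2.imwrite('pics/'+f,c['frame'][:,:,::-1])
    return c
def onplane(c,u,v,z):
    T=np.array(c['world_from_camera']); d=T[:3,:3]@np.array([(u-c['cx'])/c['fx'],(v-c['cy'])/c['fy'],1]); o=T[:3,3]
    return o+d*(z-o[2])/d[2]
def tri(cs,uvs):
    A=np.zeros((3,3));b=np.zeros(3)
    for c,(u,v) in zip(cs,uvs):
        T=np.array(c['world_from_camera']); d=T[:3,:3]@np.array([(u-c['cx'])/c['fx'],(v-c['cy'])/c['fy'],1]);d/=np.linalg.norm(d)
        P=np.eye(3)-np.outer(d,d);A+=P;b+=P@T[:3,3]
    return np.linalg.solve(A,b)
def proj(c,p):
    T=np.linalg.inv(np.array(c['world_from_camera']));q=T[:3,:3]@p+T[:3,3]
    return c['cx']+c['fx']*q[0]/q[2],c['cy']+c['fy']*q[1]/q[2]
E
python3 - <<'E'
from h import *
np.set_printoptions(precision=4,suppress=True)
cs={n:cap(n,n+'1.png') for n in('scene','top')}
for n,c in cs.items():
    print(n,np.array(c['world_from_camera']),c['fx'])
    for l in('valve','knob_grip','pointer','green_disc','yellow_disc','beaker_mid','parafilm_roll','marker_1'):
        for d in r.trace(l,n)[:2]:
            m=d['pixels'];ys,xs=np.nonzero(m);print(l,round(d['score'],2),d['extent'],xs.mean().round(1),ys.mean().round(1),len(xs))
a=np.hstack([cv2.imread('pics/scene1.png'),cv2.imread('pics/top1.png')])
print(r.get_state())
E
```

```text
pics
scene [[-0.819  -0.3029  0.4873 -0.0953]
 [-0.5736  0.4137 -0.707   0.9219]
 [ 0.0125 -0.8585 -0.5126  0.6653]
 [ 0.      0.      0.      1.    ]] 461.35584573416185
valve 0.96 [143.3, 202.0, 218.2, 271.0] 183.4 236.0 3001
knob_grip 0.67 [172.0, 203.2, 200.1, 232.2] 183.9 218.9 566
pointer 0.89 [170.8, 205.2, 200.7, 233.6] 183.8 218.3 563
yellow_disc 0.36 [271.9, 151.5, 298.3, 194.9] 284.0 173.3 954
beaker_mid 0.71 [269.8, 152.0, 297.1, 196.2] 284.0 173.4 969
parafilm_roll 0.67 [310.7, 162.6, 331.6, 180.2] 319.8 172.6 357
marker_1 0.53 [268.1, 195.9, 278.0, 229.9] 273.1 212.2 159
top [[ 0.0151 -0.9927  0.1193  0.3903]
 [-0.9997 -0.0129  0.0198  0.0943]
 [-0.0181 -0.1195 -0.9927  1.0221]
 [ 0.      0.      0.      1.    ]] 395.80604447969057
valve 0.72 [164.5, 156.3, 224.9, 215.8] 192.9 187.7 2612
knob_grip 0.86 [179.7, 176.7, 199.9, 203.7] 191.1 187.6 437
pointer 0.55 [181.9, 175.0, 202.9, 205.2] 191.0 187.9 426
green_disc 0.18 [180.6, 174.9, 198.0, 205.5] 191.1 187.7 460
beaker_mid 0.7 [320.3, 195.0, 352.3, 225.0] 337.5 210.8 731
parafilm_roll 0.62 [375.3, 215.9, 405.8, 243.3] 388.8 230.7 589
marker_1 0.73 [264.7, 218.9, 312.1, 240.6] 288.0 227.6 241
{'time_s': 0.9, 'joints': array([-57.9206,  20.5459,   0.6813,   0.0013, -70.1365, -16.5084]), 'qd': array([ 0.0157, -0.0523,  0.0072,  0.0121,  0.0177,  0.0604]), 'joint_torque': array([  0.0002, -58.2363,  29.33  ,   7.0024,   0.0125,  -0.    ]), 'tcp_pos': array([ 0.1812, -0.6502,  0.2266]), 'eef_rot': array([ 179.9993,   -0.0015, -164.4286]), 'contact_force': array([-0.076 ,  0.0948,  0.249 ]), 'moment': array([0.0226, 0.0104, 0.0294]), 'gripper_force': 0.0, 'gripper_width': 0.08766939218763102}
```

```bash
python3 - <<'E'
import cv2,numpy as np
a=cv2.imread('pics/scene1.png')[190:280,130:230];b=cv2.imread('pics/top1.png')[145:225,150:235]
cv2.imwrite('pics/zoom1.png',np.hstack([cv2.resize(x,(400,400),interpolation=cv2.INTER_CUBIC) for x in(a,b)]))
from h import *
for n in('scene','top'):
    c=r.capture(n);h=cv2.cvtColor(c['frame'],cv2.COLOR_RGB2HSV).astype(int)
    k=h[190:280,130:230] if n=='scene' else h[145:225,150:235]; o=(130,190) if n=='scene' else (150,145)
    for nm,lo,hi in(('g',40,90),('y',20,35),('r',-1,8)):
        ys,xs=np.nonzero((k[...,0]>lo)&(k[...,0]<hi)&(k[...,1]>90)&(k[...,2]>60))
        if len(xs):print(n,nm,len(xs),xs.mean()+o[0],ys.mean()+o[1],onplane(c,xs.mean()+o[0],ys.mean()+o[1],.0595))
E
```

```text
scene g 22 184.86363636363637 238.22727272727272 [0.47251877 0.32683079 0.0595    ]
scene y 27 198.96296296296296 218.77777777777777 [0.49615023 0.25074688 0.0595    ]
top g 22 177.0909090909091 200.9090909090909 [0.47805469 0.32537043 0.0595    ]
top y 85 196.11764705882354 172.2235294117647 [0.54984603 0.28109989 0.0595    ]
```

View pics/zoom1.png

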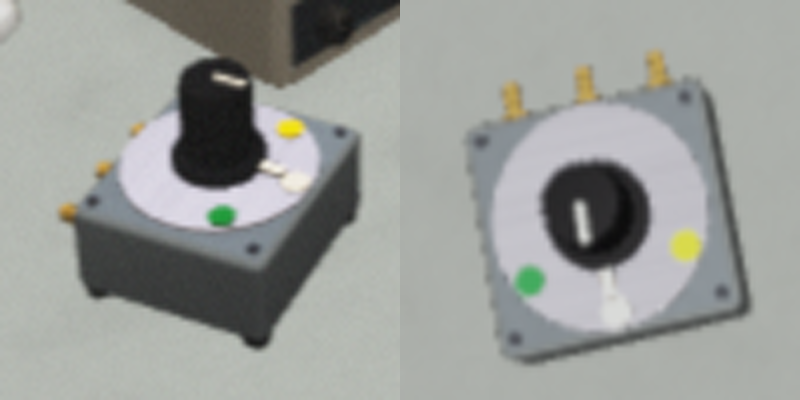

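View pics/top1.png

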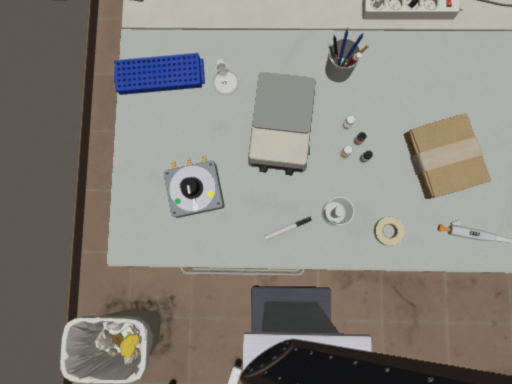

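The valve sits at about (193,188) in the top view, with the white disc near (195,207). Green at (177,201) is to the left, which is clockwise from white, and yellow is at (211,194). Next I'll locate the axis accurately.

```bash
python3 - <<'E'
from h import *
np.set_printoptions(precision=4,suppress=True)
cs={};k={}
for n in('scene','top'):
    c=cs[n]=r.capture(n); f=c['frame'].astype(int)
    m=[d for d in r.trace('knob_grip',n)][0]['pixels']
    ys,xs=np.nonzero(m)
    h=cv2.cvtColor(c['frame'],cv2.COLOR_RGB2HSV).astype(int)
    # predict: head silhouette fit
    k[n]=m
    for nm,lo,hi in(('g',40,90),('y',22,35)):
        bx=np.zeros_like(m); x0,y0=((184,238) if nm=='g' else (202,219)) if n=='scene' else ((177.5,201) if nm=='g' else (210.6,194))
        yy,xx=np.mgrid[:384,:512]; bx=np.hypot(xx-x0,yy-y0)<6
        w=np.clip(h[...,1]-40,0,None)*bx*((h[...,0]>lo)&(h[...,0]<hi))
        u,v=(w*xx).sum()/w.sum(),(w*yy).sum()/w.sum(); cs[n,nm]=(u,v); print(n,nm,u,v,onplane(c,u,v,.0595))
G=tri([cs['scene'],cs['top']],[cs['scene','g'],cs['top','g']]);Y=tri([cs['scene'],cs['top']],[cs['scene','y'],cs['top','y']]);print('tri',G,Y)
# fit knob axis xy (z given) by silhouette: union of head cylinder and skirt
from scipy.optimize import minimize
yy,xx=np.mgrid[:384,:512]
def sil(c,x,y,z0):
    a=np.linspace(0,2*np.pi,40); im=np.zeros((384*8,512*8),np.uint8)
    for R,z1,z2 in((.02,.012,.056),(.028,.002,.008)):
        P=[proj(c,np.array([x+R*np.cos(t),y+R*np.sin(t),z0+z])) for z in(z1,z2) for t in a]
        cv2.fillConvexPoly(im,cv2.convexHull(((np.array(P,np.float32)+.5)*8).astype(np.int32)),255)
    return cv2.resize(im,(512,384),interpolation=cv2.INTER_AREA)/255.
dark={}
for n in('scene','top'):
    g=cv2.cvtColor(cs[n]['frame'],cv2.COLOR_RGB2GRAY).astype(float); b=cv2.dilate(k[n].astype(np.uint8),np.ones((5,5)))>0
    dark[n]=(np.clip((150-g)/110,0,1),b)
def cost(p,ns): return sum((((sil(cs[n],p[0],p[1],p[2])-dark[n][0])**2)*dark[n][1]).sum() for n in ns)
for ns in(('scene',),('top',),('scene','top')):
    if len(ns)==1:
        s=minimize(lambda p:cost([p[0],p[1],.058],ns),[.515,.287],method='Nelder-Mead',options=dict(initial_simplex=[[.515,.287],[.525,.287],[.515,.297]]))
    else: s=minimize(lambda p:cost(p,ns),[.515,.287,.058],method='Nelder-Mead',options=dict(initial_simplex=[[.515,.287,.058],[.525,.287,.058],[.515,.297,.058],[.515,.287,.068]]))
    print(ns,s.x,s.fun)
x,y=s.x[:2]
print('dist',np.hypot(G[0]-x,G[1]-y),np.hypot(Y[0]-x,Y[1]-y),'ang',np.degrees(np.arctan2(G[1]-y,G[0]-x)),np.degrees(np.arctan2(Y[1]-y,Y[0]-x)))
for n,u,v in(('top',195,207.4),('scene',203.5,235.5)):
    p=onplane(cs[n],u,v,.0595);print('white',p,np.degrees(np.arctan2(p[1]-y,p[0]-x)),np.hypot(p[1]-y,p[0]-x))
E
```

```text
scene g 184.94257355547677 238.16802552286424 [0.4725 0.3266 0.0595]
scene y 202.16430431009545 218.44026612669944 [0.491  0.2453 0.0595]
top g 177.08333333333334 200.79230118443317 [0.4783 0.3254 0.0595]
top y 210.30127576054957 193.68367680732746 [0.4969 0.2443 0.0595]
tri [0.4769 0.3248 0.057 ] [0.4954 0.2434 0.0571]
('scene',) [0.5071 0.2889] 53.80570759498095
('top',) [0.5114 0.2901] 64.37889940614068
('scene', 'top') [0.5091 0.2881 0.0567] 127.67478490472514
dist 0.04881418714915153 0.046686959190407065 ang 131.20903706691843 -107.00043349316852
white [0.4627 0.2807 0.0595] -171.0209200919532 0.04693217549469715
white [0.446  0.2952 0.0595] 173.54915631785937 0.06346870984314605
```

Request:
{"name": "drive_tool", "arguments": {"commands": [{"tz":0.1,"tx":0.05},{"tz":0.1,"tx":0.13},{"tz":0.1,"tx":0.2,"ty":0.05},{"tz":0.1,"tx":0.25,"ty":0.13},{"tz":0.1,"tx":0.3,"ty":0.2},{"tz":0.1,"tx":0.35,"ty":0.28},{"tz":0.1,"tx":0.4,"ty":0.36},{"tz":0.1,"tx":0.45,"ty":0.44},{"tz":0.1,"tx":0.48,"ty":0.52},{"tz":0.1,"tx":0.5,"ty":0.6}]}}

```text
invalid input
```

Request:
{"name": "drive_tool", "arguments": {"commands": [{"hand":0,"tx":0.05,"ty":0,"tz":0.05,"turn":0},{"hand":0,"tx":0.12,"ty":0.02,"tz":0.05,"turn":0},{"hand":0,"tx":0.18,"ty":0.06,"tz":0.05,"turn":0},{"hand":0,"tx":0.23,"ty":0.12,"tz":0.05,"turn":0},{"hand":0,"tx":0.28,"ty":0.18,"tz":0.05,"turn":0},{"hand":0,"tx":0.33,"ty":0.24,"tz":0.05,"turn":0},{"hand":0,"tx":0.38,"ty":0.3,"tz":0.05,"turn":0},{"hand":0,"tx":0.43,"ty":0.36,"tz":0.05,"turn":0},{"hand":0,"tx":0.48,"ty":0.42,"tz":0.05,"turn":0},{"hand":0,"tx":0.53,"ty":0.48,"tz":0.05,"turn":0}], "grip_force": 20}}

```text
time_s: 2.2
tcp_pos: [0.5002, -0.3606, 0.2569]
eef_rot: [-180.0, 0.0, -164.4]
contact_force: [0.8, -1.0, 0.2]
gripper_width: 0.0876
gripper_force: 0.0
```

Request:
{"name": "drive_tool", "arguments": {"commands": [{"hand":0,"tx":0,"ty":0.08,"tz":0,"turn":0},{"hand":0,"tx":0,"ty":0.16,"tz":0,"turn":0},{"hand":0,"tx":0,"ty":0.24,"tz":0,"turn":0},{"hand":0,"tx":0,"ty":0.32,"tz":0,"turn":0},{"hand":0,"tx":0,"ty":0.4,"tz":0,"turn":0},{"hand":0,"tx":0,"ty":0.48,"tz":0,"turn":0},{"hand":0,"tx":0,"ty":0.56,"tz":0,"turn":0},{"hand":0,"tx":0,"ty":0.64,"tz":0,"turn":0},{"hand":0,"tx":0,"ty":0.72,"tz":0,"turn":0},{"hand":0,"tx":0,"ty":0.8,"tz":0,"turn":0}]}}

```text
time_s: 3.2
tcp_pos: [0.4988, 0.1198, 0.2571]
eef_rot: [180.0, 0.1, -164.4]
contact_force: [1.3, -1.2, 0.3]
gripper_width: 0.0876
gripper_force: 0.0
```

```bash
python3 -c "
from h import *
s=r.get_state();print(s['joints'],s['tcp_pos'],s['eef_rot'])"
```

```text
[ 3.54665983e+01  3.97237257e+00 -1.67269335e+01  6.02011295e-03
 -6.92399604e+01 -1.09879621e+02] [0.49879213 0.1198056  0.25706708] [ 1.79984644e+02  5.90292698e-02 -1.64410900e+02]
```

Request:
{"name": "drive_tool", "arguments": {"commands": [{"hand":0,"tx":0.0165,"ty":0.07,"tz":0,"turn":0.09},{"hand":0,"tx":0.0165,"ty":0.14,"tz":0,"turn":0.18},{"hand":0,"tx":0.0165,"ty":0.21,"tz":0,"turn":0.27},{"hand":0,"tx":0.0165,"ty":0.26,"tz":-0.02,"turn":0.36},{"hand":0,"tx":0.0165,"ty":0.285,"tz":-0.05,"turn":0.45},{"hand":0,"tx":0.0165,"ty":0.285,"tz":-0.08,"turn":0.54},{"hand":0,"tx":0.0165,"ty":0.285,"tz":-0.11,"turn":0.63},{"hand":0,"tx":0.0165,"ty":0.285,"tz":-0.14,"turn":0.72},{"hand":0,"tx":0.0165,"ty":0.285,"tz":-0.16,"turn":0.81},{"hand":0,"tx":0.0165,"ty":0.285,"tz":-0.16,"turn":0.9}]}}

```text
time_s: 4.2
tcp_pos: [0.5082, 0.2881, 0.1585]
eef_rot: [179.8, -0.1, -83.1]
contact_force: [-0.1, -0.2, 0.7]
gripper_width: 0.088
gripper_force: 0.0
```

```bash
python3 -c "
from h import *
s=r.get_state();print(s['joints'],s['tcp_pos'],s['eef_rot'])
a=cap('scene')['frame'][130:280,110:260];b=cap('top')['frame'][130:240,130:240]
cv2.imwrite('pics/z2.png',np.hstack([cv2.resize(x,(400,400),interpolation=cv2.INTER_CUBIC) for x in(a,b)])[:,:,::-1])"
```

```text
[ 4.86994583e+01  1.52305490e+01 -1.63249421e+01 -3.11974317e-02
 -5.86305173e+01 -4.17877879e+01] [0.50815851 0.2880778  0.15852873] [ 1.79843591e+02 -1.04131715e-01 -8.31044707e+01]
```

View pics/z2.png

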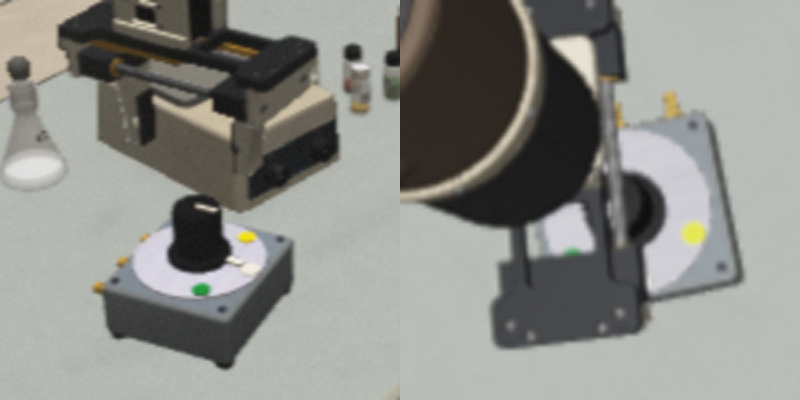

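The scene view shows the open fingers straddling the knob axis, with the knob at (197,235). I'll go down and close.

Request:
{"name": "drive_tool", "arguments": {"commands": [{"hand":0,"tx":0,"ty":0,"tz":-0.04,"turn":0},{"hand":0,"tx":0,"ty":0,"tz":-0.08,"turn":0},{"hand":0,"tx":0,"ty":0,"tz":-0.11,"turn":0},{"hand":0,"tx":0,"ty":0,"tz":-0.13,"turn":0},{"hand":0,"tx":0,"ty":0,"tz":-0.14,"turn":0},{"hand":0,"tx":0,"ty":0,"tz":-0.14,"turn":0},{"hand":0.4,"tx":0,"ty":0,"tz":-0.14,"turn":0},{"hand":0.4,"tx":0,"ty":0,"tz":-0.14,"turn":0},{"hand":0.4,"tx":0,"ty":0,"tz":-0.14,"turn":0},{"hand":0.4,"tx":0,"ty":0,"tz":-0.14,"turn":0}]}}

```text
time_s: 5.3
tcp_pos: [0.5093, 0.289, 0.0771]
eef_rot: [-180.0, 0.0, -83.4]
contact_force: [-0.4, -0.2, 0.4]
gripper_width: 0.061
gripper_force: 0.0
```

Request:
{"name": "drive_tool", "arguments": {"commands": [{"hand":0.6,"tx":0,"ty":0,"tz":0,"turn":0},{"hand":0.6,"tx":0,"ty":0,"tz":0,"turn":0},{"hand":0.6,"tx":0,"ty":0,"tz":0,"turn":0},{"hand":0.6,"tx":0,"ty":0,"tz":0,"turn":0},{"hand":0.6,"tx":0,"ty":0,"tz":0,"turn":0}], "grip_force": 10}}

```text
time_s: 5.8
tcp_pos: [0.5086, 0.2887, 0.0767]
eef_rot: [180.0, -0.0, -83.4]
contact_force: [-4.8, -0.5, 4.5]
gripper_width: 0.04
gripper_force: 10.0
```

Request:
{"name": "drive_tool", "arguments": {"commands": [{"hand":0.7,"tx":-0.001,"ty":0,"tz":0,"turn":0},{"hand":0.7,"tx":-0.001,"ty":0,"tz":0,"turn":0},{"hand":0.7,"tx":-0.001,"ty":0,"tz":0.005,"turn":0},{"hand":0.7,"tx":-0.001,"ty":0,"tz":0.01,"turn":0},{"hand":0.7,"tx":-0.001,"ty":0,"tz":0.015,"turn":0},{"hand":0.7,"tx":-0.001,"ty":0,"tz":0.018,"turn":0},{"hand":0.7,"tx":-0.001,"ty":0,"tz":0.018,"turn":0}], "grip_force": 25}}

```text
time_s: 6.5
tcp_pos: [0.5085, 0.2887, 0.0877]
eef_rot: [-180.0, 0.0, -83.4]
contact_force: [-1.6, -0.8, -0.1]
gripper_width: 0.0396
gripper_force: 25.0
```

Request:
{"name": "drive_tool", "arguments": {"commands": [{"hand":0.7,"tx":0,"ty":0,"tz":0,"turn":-0.05},{"hand":0.7,"tx":0,"ty":0,"tz":0,"turn":-0.13},{"hand":0.7,"tx":0,"ty":0,"tz":0,"turn":-0.21},{"hand":0.7,"tx":0,"ty":0,"tz":0,"turn":-0.29},{"hand":0.7,"tx":0,"ty":0,"tz":0,"turn":-0.37},{"hand":0.7,"tx":0,"ty":0,"tz":0,"turn":-0.45},{"hand":0.7,"tx":0,"ty":0,"tz":0,"turn":-0.5},{"hand":0.7,"tx":0,"ty":0,"tz":0,"turn":-0.5}]}}

```text
time_s: 7.3
tcp_pos: [0.5082, 0.2888, 0.0876]
eef_rot: [180.0, -0.0, -128.5]
contact_force: [-2.9, 0.4, 1.8]
gripper_width: 0.0398
gripper_force: 25.0
```

```bash
python3 -c "
from h import *
s=r.get_state();print(s['joints'],s['tcp_pos'],s['eef_rot'],s['contact_force'],s['moment'])
a=cap('scene')['frame'][175:275,130:230];b=cap('top')['frame'][145:225,150:230]
cv2.imwrite('pics/z3.png',np.hstack([cv2.resize(x,(400,400),interpolation=cv2.INTER_CUBIC) for x in(a,b)])[:,:,::-1])"
```

```text
[ 4.87542395e+01  1.93592370e+01 -2.10749985e+01 -1.48186356e-02
 -4.95764253e+01 -8.72310888e+01] [0.50821065 0.28878366 0.08762674] [ 1.79988219e+02 -1.01044827e-02 -1.28486458e+02] [-2.93991109  0.42861684  1.76924773] [ 0.11942492  1.32846418 -0.061543  ]
```

View pics/z3.png

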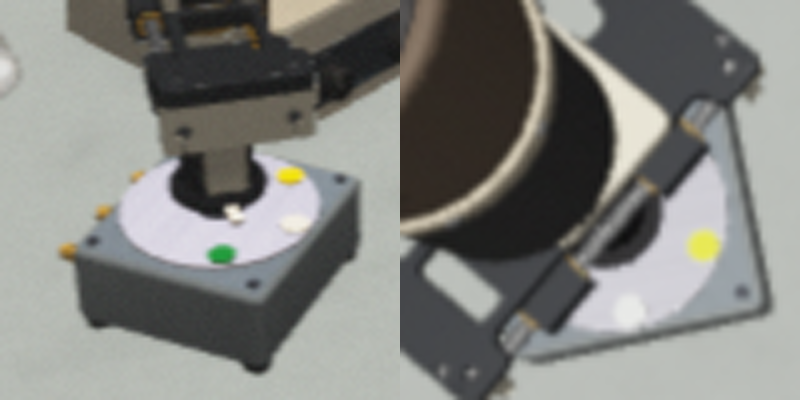

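```bash
python3 -c "
from h import *
c=cap('scene')
C=np.array([.5083,.2888])
for n,u,v,z in(('ptr',188.3,228.5,.073),('ptrz.070',188.3,228.5,.070),('g',184.94,238.17,.0595),('y',202.2,218.44,.0595),('w',203.4,230.7,.0595)):
  for D in (C,np.array([.507,.289]),np.array([.505,.2888])):
    p=onplane(c,u,v,z)[:2]-D;print(n,np.degrees(np.arctan2(p[1],p[0]))%360,np.hypot(*p))
"
```

```text
ptr 147.11256248518518 0.03669639998349998
ptr 146.24431845204714 0.035500217264585354
ptr 144.0891172605866 0.03397255006960664
ptrz.070 148.9283445335611 0.03259035266004703
ptrz.070 148.01596324519346 0.03137762967844595
ptrz.070 145.65330592735657 0.02981251817239801
g 133.44368343573552 0.052029061671905616
g 132.53770261956453 0.05099629308182872
g 130.6869857202688 0.04981749573744704
y 248.29817253213974 0.046878731183592356
y 249.8743392403896 0.0466014780199389
y 252.1399822641829 0.045761301992414426
w 188.38695280356728 0.0511637406420488
w 188.83178793003023 0.04990831910624852
w 188.96269058341457 0.047901450601989276
```

Request:
{"name": "drive_tool", "arguments": {"commands": [{"hand":0.7,"tx":-0.0005,"ty":0,"tz":-0.004,"turn":0},{"hand":0.7,"tx":-0.0005,"ty":0,"tz":-0.008,"turn":0},{"hand":0.7,"tx":-0.0005,"ty":0,"tz":-0.008,"turn":0},{"hand":0.7,"tx":-0.0005,"ty":0,"tz":-0.008,"turn":0}]}}

```text
time_s: 7.85
tcp_pos: [0.5085, 0.2888, 0.0837]
eef_rot: [-180.0, 0.0, -128.4]
contact_force: [-5.6, -2.2, 12.2]
gripper_width: 0.0396
gripper_force: 25.0
```

Request:
{"name": "drive_tool", "arguments": {"commands": [{"hand":0.7,"tx":0,"ty":0,"tz":0.005,"turn":0},{"hand":0.7,"tx":0,"ty":0,"tz":0.005,"turn":-0.033},{"hand":0.7,"tx":0,"ty":0,"tz":0,"turn":-0.033},{"hand":0.7,"tx":0,"ty":0,"tz":0,"turn":-0.033},{"hand":0.7,"tx":0,"ty":0,"tz":0,"turn":-0.033}]}}

```text
time_s: 8.35
tcp_pos: [0.5086, 0.2888, 0.0835]
eef_rot: [-180.0, 0.0, -131.3]
contact_force: [-4.8, -1.6, 12.2]
gripper_width: 0.0397
gripper_force: 25.0
```

Request:
{"name": "drive_tool", "arguments": {"commands": [{"hand":0.7,"tx":0,"ty":0,"tz":0.005,"turn":0},{"hand":0.7,"tx":0,"ty":0,"tz":0.005,"turn":-0.033},{"hand":0.7,"tx":0,"ty":0,"tz":0,"turn":-0.033},{"hand":0.7,"tx":0,"ty":0,"tz":0,"turn":-0.033},{"hand":0.7,"tx":0,"ty":0,"tz":0,"turn":-0.033}]}}

```text
time_s: 8.85
tcp_pos: [0.5086, 0.2888, 0.0834]
eef_rot: [-180.0, 0.0, -134.2]
contact_force: [-4.6, -1.1, 11.8]
gripper_width: 0.0397
gripper_force: 25.0
```

Request:
{"name": "drive_tool", "arguments": {"commands": [{"hand":0.7,"tx":0,"ty":0,"tz":0.005,"turn":0},{"hand":0.7,"tx":0,"ty":0,"tz":0.005,"turn":-0.033},{"hand":0.7,"tx":0,"ty":0,"tz":0,"turn":-0.033},{"hand":0.7,"tx":0,"ty":0,"tz":0,"turn":-0.033},{"hand":0.7,"tx":0,"ty":0,"tz":0,"turn":-0.033}]}}

```text
time_s: 9.35
tcp_pos: [0.5086, 0.2888, 0.0834]
eef_rot: [-180.0, 0.0, -137.2]
contact_force: [-5.6, -1.3, 11.9]
gripper_width: 0.0394
gripper_force: 25.0
```

Request:
{"name": "drive_tool", "arguments": {"commands": [{"hand":0.7,"tx":0,"ty":0,"tz":0.005,"turn":0},{"hand":0.7,"tx":0,"ty":0,"tz":0.005,"turn":-0.033},{"hand":0.7,"tx":0,"ty":0,"tz":0,"turn":-0.033},{"hand":0.7,"tx":0,"ty":0,"tz":0,"turn":-0.033},{"hand":0.7,"tx":0,"ty":0,"tz":0,"turn":-0.033}]}}

```text
time_s: 9.85
tcp_pos: [0.5085, 0.2888, 0.0834]
eef_rot: [-180.0, 0.0, -140.1]
contact_force: [-4.5, -1.7, 10.9]
gripper_width: 0.0396
gripper_force: 25.0
```

Request:
{"name": "drive_tool", "arguments": {"commands": [{"hand":0.7,"tx":0,"ty":0,"tz":0.005,"turn":0},{"hand":0.7,"tx":0,"ty":0,"tz":0.005,"turn":-0.033},{"hand":0.7,"tx":0,"ty":0,"tz":0,"turn":-0.033},{"hand":0.7,"tx":0,"ty":0,"tz":0,"turn":-0.033},{"hand":0.7,"tx":0,"ty":0,"tz":0,"turn":-0.033}]}}

```text
time_s: 10.35
tcp_pos: [0.5085, 0.2888, 0.0834]
eef_rot: [-180.0, 0.0, -143.1]
contact_force: [-5.2, -2.4, 11.5]
gripper_width: 0.0393
gripper_force: 25.0
```

Request:
{"name": "drive_tool", "arguments": {"commands": [{"hand":0.7,"tx":0,"ty":0,"tz":0.005,"turn":0},{"hand":0.7,"tx":0,"ty":0,"tz":0.005,"turn":-0.033},{"hand":0.7,"tx":0,"ty":0,"tz":0,"turn":-0.033},{"hand":0.7,"tx":0,"ty":0,"tz":0,"turn":-0.033},{"hand":0.7,"tx":0,"ty":0,"tz":0,"turn":-0.033}]}}

```text
time_s: 10.85
tcp_pos: [0.5085, 0.2888, 0.0833]
eef_rot: [-180.0, 0.0, -146.1]
contact_force: [-4.7, -2.4, 12.4]
gripper_width: 0.04
gripper_force: 25.0
```

```bash
python3 -c "
from h import *
a=cap('scene')['frame'][175:275,130:230]
cv2.imwrite('pics/z4.png',cv2.resize(a,(500,500),interpolation=cv2.INTER_CUBIC)[:,:,::-1])"
```

```text
(no output)
```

View pics/z4.png

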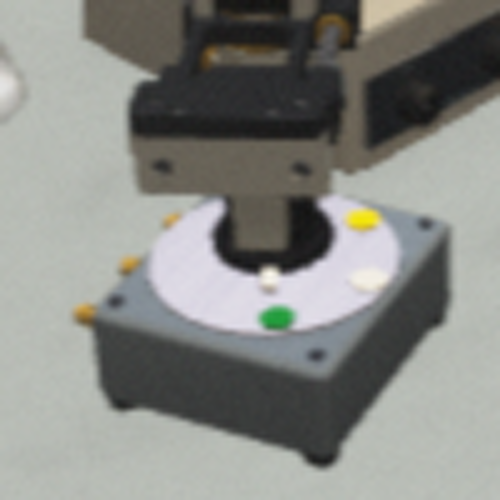

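The pointer at (269,278) now lies about in line with the green disc at (277,318), so the knob is following the gripper. The near side had no notch, so I'll keep probing past the disc.

Request:
{"name": "drive_tool", "arguments": {"commands": [{"hand":0.7,"tx":0,"ty":0,"tz":0.005,"turn":0},{"hand":0.7,"tx":0,"ty":0,"tz":0.005,"turn":-0.033},{"hand":0.7,"tx":0,"ty":0,"tz":0,"turn":-0.033},{"hand":0.7,"tx":0,"ty":0,"tz":0,"turn":-0.033},{"hand":0.7,"tx":0,"ty":0,"tz":0,"turn":-0.033}]}}

```text
time_s: 11.4
tcp_pos: [0.5084, 0.2888, 0.083]
eef_rot: [-180.0, 0.0, -149.1]
contact_force: [-3.7, -2.5, 8.2]
gripper_width: 0.0399
gripper_force: 25.0
```

Request:
{"name": "drive_tool", "arguments": {"commands": [{"hand":0.7,"tx":0,"ty":0,"tz":0.005,"turn":0},{"hand":0.7,"tx":0,"ty":0,"tz":0.005,"turn":-0.033},{"hand":0.7,"tx":0,"ty":0,"tz":0,"turn":-0.033},{"hand":0.7,"tx":0,"ty":0,"tz":0,"turn":-0.033},{"hand":0.7,"tx":0,"ty":0,"tz":0,"turn":-0.033}]}}

```text
time_s: 11.9
tcp_pos: [0.5081, 0.2888, 0.0819]
eef_rot: [-180.0, -0.0, -152.1]
contact_force: [-0.8, 1.3, -3.3]
gripper_width: 0.0395
gripper_force: 24.9
```

Request:
{"name": "drive_tool", "arguments": {"commands": [{"hand":0.7,"tx":0,"ty":0,"tz":0.005,"turn":0},{"hand":0.7,"tx":0,"ty":0,"tz":0.005,"turn":-0.033},{"hand":0.7,"tx":0,"ty":0,"tz":0,"turn":-0.033},{"hand":0.7,"tx":0,"ty":0,"tz":0,"turn":-0.033},{"hand":0.7,"tx":0,"ty":0,"tz":0,"turn":-0.033}]}}

```text
time_s: 12.4
tcp_pos: [0.5082, 0.2888, 0.0825]
eef_rot: [180.0, -0.0, -155.1]
contact_force: [-2.1, 0.4, -1.6]
gripper_width: 0.0397
gripper_force: 25.0
```

Request:
{"name": "drive_tool", "arguments": {"commands": [{"hand":0.7,"tx":0,"ty":0,"tz":-0.001,"turn":0},{"hand":0.7,"tx":0,"ty":0,"tz":-0.002,"turn":0},{"hand":0.7,"tx":0,"ty":0,"tz":-0.002,"turn":0}]}}

```text
time_s: 12.7
tcp_pos: [0.5082, 0.2888, 0.0815]
eef_rot: [180.0, 0.0, -155.1]
contact_force: [-2.8, 0.9, 1.2]
gripper_width: 0.0395
gripper_force: 25.0
```

Request:
{"name": "drive_tool", "arguments": {"commands": [{"hand":0.7,"tx":0,"ty":0,"tz":0,"turn":0.011},{"hand":0.7,"tx":0,"ty":0,"tz":-0.002,"turn":0.011},{"hand":0.7,"tx":0,"ty":0,"tz":-0.004,"turn":0.011},{"hand":0.7,"tx":0,"ty":0,"tz":-0.004,"turn":0.011}]}}

```text
time_s: 13.1
tcp_pos: [0.5082, 0.2888, 0.0787]
eef_rot: [-180.0, -0.0, -154.2]
contact_force: [-1.6, 1.2, 0.7]
gripper_width: 0.0393
gripper_force: 25.0
```

Request:
{"name": "drive_tool", "arguments": {"commands": [{"hand":0.7,"tx":0,"ty":0,"tz":-0.002,"turn":0},{"hand":0.7,"tx":0,"ty":0,"tz":-0.004,"turn":0},{"hand":0.7,"tx":0,"ty":0,"tz":-0.004,"turn":0},{"hand":0.7,"tx":0,"ty":0,"tz":-0.004,"turn":0}]}}

```text
time_s: 13.5
tcp_pos: [0.5082, 0.2888, 0.0765]
eef_rot: [180.0, 0.0, -154.2]
contact_force: [-1.0, 1.5, 0.1]
gripper_width: 0.0397
gripper_force: 25.0
```

Request:
{"name": "drive_tool", "arguments": {"commands": [{"hand":0.7,"tx":0,"ty":0,"tz":-0.001,"turn":0},{"hand":0.7,"tx":0,"ty":0,"tz":-0.002,"turn":0},{"hand":0.7,"tx":0,"ty":0,"tz":-0.002,"turn":0},{"hand":0.7,"tx":0,"ty":0,"tz":-0.002,"turn":0}]}}

```text
time_s: 13.9
tcp_pos: [0.5083, 0.2889, 0.0763]
eef_rot: [-180.0, 0.0, -154.1]
contact_force: [-5.7, -0.9, 9.4]
gripper_width: 0.0398
gripper_force: 25.0
```

Request:
{"name": "drive_tool", "arguments": {"commands": [{"hand":0.7,"tx":0,"ty":0,"tz":-0.001,"turn":0},{"hand":0.7,"tx":0,"ty":0,"tz":-0.001,"turn":0},{"hand":0.7,"tx":0,"ty":0,"tz":-0.001,"turn":0}]}}

```text
time_s: 14.2
tcp_pos: [0.5084, 0.2889, 0.0762]
eef_rot: [-180.0, 0.1, -154.1]
contact_force: [-7.7, -0.2, 12.6]
gripper_width: 0.0393
gripper_force: 25.0
```

Request:
{"name": "drive_tool", "arguments": {"commands": [{"hand":0.7,"tx":0,"ty":0,"tz":0.0015,"turn":0},{"hand":0,"tx":0,"ty":0,"tz":0.0015,"turn":0},{"hand":0,"tx":0,"ty":0,"tz":0.0015,"turn":0},{"hand":0,"tx":0,"ty":0,"tz":0.0015,"turn":0},{"hand":0,"tx":0,"ty":0,"tz":0.0015,"turn":0},{"hand":0,"tx":0,"ty":0,"tz":0.0015,"turn":0},{"hand":0,"tx":0,"ty":0,"tz":0.0015,"turn":0},{"hand":0,"tx":0,"ty":0,"tz":0.0015,"turn":0}]}}

```text
time_s: 15.0
tcp_pos: [0.5082, 0.2888, 0.0756]
eef_rot: [-180.0, -0.0, -154.2]
contact_force: [-0.4, 0.0, 0.1]
gripper_width: 0.0855
gripper_force: 0.0
```

Request:
{"name": "drive_tool", "arguments": {"commands": [{"hand":0,"tx":0,"ty":0,"tz":0.03,"turn":0},{"hand":0,"tx":0,"ty":0,"tz":0.08,"turn":0},{"hand":0,"tx":0,"ty":0,"tz":0.14,"turn":0},{"hand":0,"tx":0,"ty":0,"tz":0.2,"turn":0},{"hand":0,"tx":0,"ty":0,"tz":0.25,"turn":0},{"hand":0,"tx":0,"ty":-0.07,"tz":0.3,"turn":0},{"hand":0,"tx":0,"ty":-0.14,"tz":0.3,"turn":0},{"hand":0,"tx":0,"ty":-0.21,"tz":0.3,"turn":0},{"hand":0,"tx":0,"ty":-0.28,"tz":0.3,"turn":0},{"hand":0,"tx":0,"ty":-0.35,"tz":0.3,"turn":0}]}}

```text
time_s: 16.0
tcp_pos: [0.5078, 0.0773, 0.256]
eef_rot: [180.0, 0.0, -154.1]
contact_force: [1.1, -0.2, -0.4]
gripper_width: 0.0877
gripper_force: 0.0
```

```bash
python3 -c "
from h import *
a=cap('scene')['frame'][175:275,130:230];b=cap('top')['frame'][145:225,150:230]
print(r.get_state()['contact_force'])
cv2.imwrite('pics/z5.png',np.hstack([cv2.resize(x,(400,400),interpolation=cv2.INTER_CUBIC) for x in(a,b)])[:,:,::-1])"
```

```text
[ 1.06109681  0.71729653 -0.05353039]
```

View pics/z5.png

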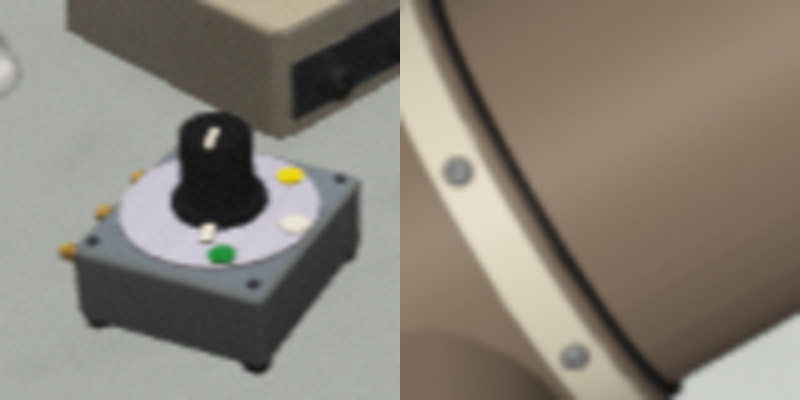

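The pointer at (207,232) sits just clockwise of the green disc at (222,254). The knob top is back at image row 203, the same as at the start, and no red stem shows, so the knob is fully home.

```bash
python3 -c "
from plant import r
print(r.close_job())"
```

```text
the job is handed in; nothing more can be done
None
```

The knob was lifted, turned to the green disc, pushed fully home in the notch found about 11° clockwise of it (measured push no more than 13 N) and released; the job was handed in at about 16 s, and I did not re-photograph the bystanders.

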